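# Work the lever of the hands-free scrap bin

## Task

I have both hands in mitts and a tray of burnt crusts to tip away: open the scrap bin on the bench for me by pressing its lever pad right down with your fingertips, and keep the lid fully open for about three seconds. Then let the pad come up slowly under your fingers so that the lid settles shut without slamming, and take your hand away. Work it by the lever only: do not touch the lid, and leave the loaf tins and the scraper where they are.

Things in the scene. Friction and masses are not known exactly. Their poses are not given: they have to be found in the camera images.
- bin: Stainless hands-free bench bin, 220 mm deep (own x), 240 mm wide (own y), 220 mm high shut, stuck to the bench by suction feet; stands turned at some angle. Origin: centre of its underside. Its front, with the lever's pad, faces own -x. A U-shaped steel lever reaches round both sides (280 mm overall) and turns on side pins at x = 0, 120 mm above the bench, 200 mm behind the pad.
- lever_pad (a point): Centre of the top face of the lever's pad: flat black ribbed rubber, 76 mm front to back, 90 mm wide, 35 mm of free space between it and the shut lid. Axes at rest as the bin's: z up, -x to the front. At rest: 170 mm above the bench, 194 mm ahead of the bin's centre, front edge tilted up 0.17 rad. Fully pressed: 68 mm lower, 5 mm farther forward, tilted down 0.17 rad.
- bin_lever (a joint): Angle of the lever, rad: 0 at rest (pad up, lid shut), 0.34 pressed right down to its stop. Pressing at the pad's centre takes 3 to 12 N, the most at the start of the travel; the lid's weight and a light spring bring the pad back up.
- bin_lid (a joint): Angle of the lid, rad: 0 shut, 1.20 fully open. Driven by the lever through a push rod on the bin's side: 3.53 times the lever's angle, 0.18 rad for each 10 mm of pad travel. Nothing damps or holds the lid: if the pad is let go, it falls and slams.
- lid_panel: The bin's flat stainless lid, 236 mm deep, 250 mm wide, hinged along the bin's rear top edge (bin x = +115 mm, 212 mm above the bench); opens upward and back, away from the pad. Origin: middle of its hinged edge; it extends along its own -x. Not to be touched.
- full_tin: Loose dark loaf tin with a baked loaf in it, about 212 by 106 mm and 72 mm high, 0.9 kg. Origin: centre of its underside. Bystander.
- empty_tin: Loose dark empty loaf tin, 212 by 106 mm over the rim and 66 mm high. Origin: centre of its underside. Bystander.
- scraper: Loose dough scraper lying on the bench: steel blade 80 by 140 mm with a round wooden handle 22 mm thick along one long edge. Origin: on the bench under the blade's centre. Bystander.

How it is judged:
On the way:
1. the lid is held fully open by the lever for about three seconds (value of joint bin_lid above 1.08 rad), for 2.5 s.
At the end, for the whole second after the job is handed in: The lid is shut again (under 0.04 rad) with the lever at rest (under 0.02 rad), and the two tins and the scraper are within 20 mm of where they stood (value of joint bin_lid below 0.04 rad and value of joint bin_lever below 0.02 rad and distance of each of full_tin, empty_tin, scraper from where it was at the start of the episode below 0.02 m); the robot touches nothing.
It fails at once if the lid slams: it comes down faster than 2 rad/s in the last 0.3 rad before it shuts (value of joint bin_lid below 0.3 rad and velocity of joint bin_lid below -2 rad/s).
It fails at once if the robot touches the lid (contact force between any of the arm, the fingers and lid_panel above 0.5 N).
It fails at once if a bystander is pushed, tipped or lifted (distance of any of full_tin, empty_tin, scraper from where it was at the start of the episode above 0.02 m).
It also fails if it takes over 53 s, if anything falls off the work surface, if the arm or the gripper's body presses on something with over 40 N, if the wrist force passes 120 N, or if a joint passes its speed limit or range.

## Robot

A 7-joint arm with a two-finger parallel gripper is mounted at the origin on the work surface. World frame = base frame: x ahead of the robot, y to its left, z up, the work surface at z = 0. Lengths are in m, angles in rad, forces in N, time in s.
With the tool pointing down it reaches from about 0.4 to 0.85 m from the base axis. Payload 10.4 kg.
Tool frame: the origin (TCP) lies midway between the tips of the shut fingers; the grasp point (between the pads) lies 19 mm behind it (manip.hold_point_z is the distance from the TCP to the grasp point, in m); z points along the fingers, y is the line along which they close (so a half turn about z gives the same grasp; the last joint's range is limited). The gripper opens to 85 mm and grips with 20 to 120 N. Pads are 22 mm wide; open, the fingers measure 114 mm over their backs; the gripper's body (76 mm by 85 mm) begins 54 mm behind the grasp point. The pads swing forward as they close: fully open they stand 13 mm farther back than shut.
Start: joints at [-1.317, 0.332, -0.065, 1.46, 0.022, 1.35, -0.088], TCP at [0.171, 0.601, 0.231] pointing down, gripper open.
Joint ranges: [-2.6, 2.6], [-0.5, 2.12], [-1.47, 1.34], [0.16, 2.42], [-1.27, 4.41], [0.06, 2.06], [-2.6, 2.6]. Speed limits (rad/s): [2.22, 2.22, 2.79, 2.79, 3.14, 3.14, 3.14].

## Interface

Orientations are given as a unit quaternion [x, y, z, w].
In Python, from workcell import manip, eyes, job gives the robot as it stands.
- The arm moves only by the shell command python3 -m crank 'ROWS' [FORCE]. ROWS is JSON, a list that holds one entry, the list of rows, each a list of 7 numbers: the finger opening in cm, from 0 to 8.54, then the shift along the world's x, y, z in cm, then the turn, a rotation vector about the world's x, y, z in degrees. In form: [[[hand, x, y, z, ax, ay, az], ...]]. A call has 1 to 20 rows; each row shifts and turns the commanded pose from where the row before left it; what a row does not reach is not made up. A row lasts 1/8 s, in which the tool goes at most 62.5 mm and 10.7 degrees, less where a joint would pass 70% of its speed; a pose out of reach is approached as far as the arm can. A call with a gripper value outside its range is refused whole. The fingers move at their own pace and stop on an object; FORCE is the grip in N (left out, the last holds). Time passes only in rows, so rows that do not move let the fingers close. It gives the time, the measured TCP pose, the force, the opening and the grip force at its end, in the units of the state.
- manip.get_obs(): the state, without advancing time (a new reading comes with each control period).
- eyes.camera(name): name is "side" or "top"; returns (picture, depth): 384x512x3 uint8, red, green, blue; 384x512 float32, m along the optical axis (not along the pixel's ray), 0 where there is no reading.
- eyes.camera_params(name): a dict with "fx", "fy", "cx", "cy" (pixels), "world_from_camera" (4x4, takes a point from camera to world coordinates). Camera axes: x right, y down, z forward; pixel columns grow to the right and rows downward; lengths in m; the calibration is good to about 2 mm. A picture is of the moment at which its call begins. camera_params takes no time and is no camera call.
- job.hand_in(): hands the job in; it is judged then, once.
The state is a dict: "clock": time; "joint_pos": joint angles; "joint_velocities": joint speeds; "tau": joint torques, N m; "position": TCP position; "ee_rot": TCP orientation; "ft_force": force on the tool from outside, world axes, zero at the start; "torque": the same for the moment, N m; "grip_width": opening from 0.0 (shut) to 1.0 (fully open); "grasp_force": force on a finger pad.
Only numpy, scipy, OpenCV 4.12 (cv2) and the standard library are available. Lean on these libraries where they do the work, as an engineer would, in place of code of your own. Each camera call takes 0.05 s, during which the arm holds its last target. There are 200 camera calls.

## Working session

There is one attempt and no reset: what is moved stays moved. The work goes in short steps, Python scripts to look and compute and a shell command to move; the robot and the scene stay as the last step left them, time stands still between calls to the robot, and variables do not carry over. Pictures are saved under pics/ and viewed, at most 10 in all, crops included, and the job is handed in when it is done.

```bash
mkdir -p pics; python3 - <<'E'
from workcell import manip, eyes
import cv2, numpy as np
o=manip.get_obs(); print(o)
for n in ("top","side"):
    p,d=eyes.camera(n); cv2.imwrite(f"pics/{n}0.png",p[:,:,::-1]); np.save(f"{n}0d.npy",d)
    c=eyes.camera_params(n); print(n,c['fx'],c['cx'],c['cy'],np.round(c['world_from_camera'],3).tolist())
E
```

```text
{'clock': 0.0, 'joint_pos': array([-1.31660279,  0.33284991, -0.0647092 ,  1.4609734 ,  0.02161038,
        1.34991656, -0.08848092]), 'joint_velocities': array([-2.54129722e-03, -7.76949667e-04, -1.60437332e-04, -6.02954001e-05,
       -9.06629178e-04,  1.46888898e-03,  1.33908269e-04]), 'tau': array([ 6.28218731e-04, -6.25453663e+01,  4.94075823e-02, -3.91587639e+01,
        1.62959093e-02,  1.01088127e-02, -4.86727160e-06]), 'position': array([0.170692  , 0.60082875, 0.23051437]), 'ee_rot': array([ 1.37929741e-01,  9.90441750e-01, -7.22968329e-04, -6.18184956e-05]), 'ft_force': array([-0.8106627 , -0.2744499 , -0.75447348]), 'torque': array([-0.05420693, -0.0251997 ,  0.01884582]), 'grasp_force': 0.0, 'grip_width': 0.9977570647219579}
top 377.06545753124334 254.36757125016675 191.25138872911552 [[0.024, -0.994, 0.105, 0.449], [-1.0, -0.024, -0.001, -0.005], [0.004, -0.105, -0.994, 1.568], [0.0, 0.0, 0.0, 1.0]]
side 388.7979344357444 256.3971332934166 193.3848201155385 [[-0.997, -0.051, 0.062, 0.523], [-0.08, 0.607, -0.79, 0.921], [0.003, -0.793, -0.609, 0.862], [0.0, 0.0, 0.0, 1.0]]
```

View pics/top0.png

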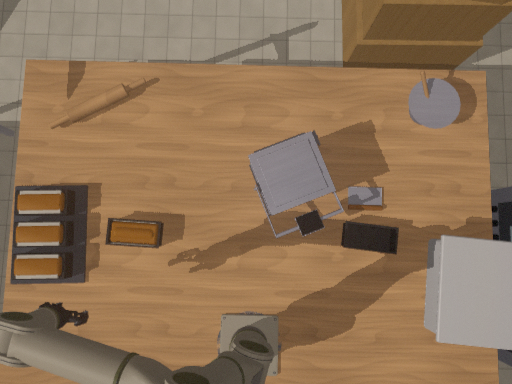

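View pics/side0.png

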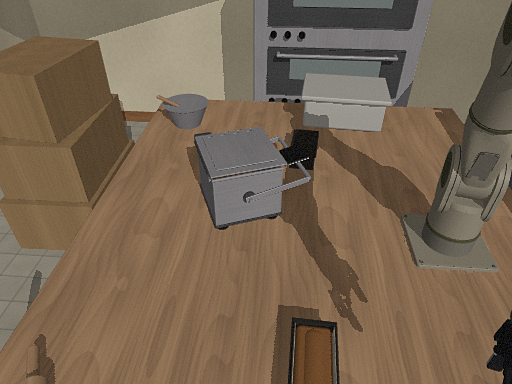

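The top view shows the bin lid at about (292,173), the black pad at (310,222), the empty tin at (370,237), the scraper at (365,197) and the full tin at (134,233). The side view shows the bin shut, with the pad on the robot's side of it and the empty tin just behind the pad.

```bash
cat > h.py <<'E'
import numpy as np, cv2
from workcell import eyes
def ray(n,uv,z):
    c=eyes.camera_params(n);T=c['world_from_camera']
    d=T[:3,:3]@np.array([(uv[0]-c['cx'])/c['fx'],(uv[1]-c['cy'])/c['fy'],1]);o=T[:3,3]
    return o+d*(z-o[2])/d[2]
def cloud(n,d):
    c=eyes.camera_params(n);T=c['world_from_camera'];v,u=np.mgrid[:384,:512]
    P=np.stack([(u-c['cx'])/c['fx']*d,(v-c['cy'])/c['fy']*d,d],-1)
    return P@T[:3,:3].T+T[:3,3]
E
python3 - <<'E'
from h import *
for n,roi in (("top",(205,240,290,330)),("side",(125,175,275,325))):
    im=cv2.imread(f"pics/{n}0.png");P=cloud(n,np.load(f"{n}0d.npy"))
    m=(im.max(2)<60); k=np.zeros_like(m);a,b,c,d=roi;k[a:b,c:d]=1
    q=m&k&(P[...,2]>.13)&(P[...,2]<.2)
    pts=P[q]; print(n,q.sum(),pts.mean(0),pts.min(0),pts.max(0))
    if n=="top":
        r=cv2.minAreaRect(np.argwhere(q)[:,::-1].astype(np.float32));print(r,ray("top",r[0],.17))
        print('box m',cv2.minAreaRect(pts[:,:2].astype(np.float32)))
    # lid
    l=(P[...,2]>.205)&(P[...,2]<.235)&(P[...,0]>.3)&(P[...,0]<.75)&(abs(P[...,1]+.12)<.2)
    l=cv2.morphologyEx(l.astype(np.uint8),cv2.MORPH_OPEN,np.ones((5,5)))>0
    if l.any():
        print('lid',l.sum(),cv2.minAreaRect(P[l][:,:2].astype(np.float32)),P[l][:,2].mean())
E
```

```text
top 399 [ 0.48795819 -0.21322174  0.1693314 ] [ 0.44353979 -0.26176501  0.1561178 ] [ 0.53018783 -0.16399755  0.18032265]
((309.4482727050781, 222.12069702148438), (18.383838653564453, 22.2834415435791), 68.19859313964844) [ 0.48775527 -0.21344944  0.17      ]
box m ((0.48820760846138, -0.213724285364151), (0.06685201823711395, 0.08286066353321075), 22.549503326416016)
lid 3907 ((0.6661429405212402, -0.1386708915233612), (0.2408691644668579, 0.25025272369384766), 22.605789184570312) 0.2224641132974759
side 337 [ 0.48850142 -0.20829288  0.1678726 ] [ 0.44217084 -0.26703123  0.15217986] [ 0.54459127 -0.08742345  0.19148714]
lid 2708 ((0.6657052040100098, -0.13819608092308044), (0.24190907180309296, 0.2589232623577118), 21.211118698120117) 0.22195570647908433
```

```bash
python3 -m crank '[[[0,0,0,5,0,0,0],[0,0,0,5,0,0,0],[0,4.2,-3,0,0,0,-7.9],[0,4.2,-3,0,0,0,-7.9],[0,4.2,-3,0,0,0,-7.9],[0,4.2,-3,0,0,0,-7.9],[0,4.2,-3,0,0,0,-7.9],[0,2.4,-5,0,0,0,-7.9],[0,2.4,-5,0,0,0,-7.9],[0,2.4,-5,0,0,0,-7.9],[0,2.4,-5,0,0,0,-7.9],[0,2.4,-5,0,0,0,-7.9],[0,0,-5,0,0,0,-7.9],[0,0,-5,0,0,0,-7.9],[0,0,-5,0,0,0,-7.9],[0,0,-5,0,0,0,-7.9],[0,-0.3,-5.4,0,0,0,-7.9],[0,-0.3,-5.4,0,0,0,-7.9],[0,-0.3,-5.4,0,0,0,-7.9],[0,-0.3,-5.4,0,0,0,-7.9]]]' 40
```

```text
clock: 2.6
position: [0.4883, -0.2163, 0.3313]
ee_rot: [0.982, 0.188, 0.0, -0.0]
ft_force: [0.8, 0.6, -0.5]
grip_width: -0.001
grasp_force: 0.0
```

```bash
python3 -m crank '[[[0,0,0,0,0,0,0]]]'
```

```text
clock: 2.72
position: [0.4871, -0.2194, 0.3313]
ee_rot: [0.983, 0.186, -0.0, 0.001]
ft_force: [-0.6, 0.7, 0.0]
grip_width: 0.002
grasp_force: 0.0
```

```bash
python3 -m crank '[[[0,-0.3,0.4,-2,0,0,0],[0,0,0,-3,0,0,0],[0,0,0,-3,0,0,0],[0,0,0,-3,0,0,0],[0,0,0,-2,0,0,0],[0,0,0,0,0,0,0]]]'
python3 - <<'E'
from workcell import eyes
import cv2, numpy as np
a=[cv2.resize(eyes.camera(n)[0][y:y+120,x:x+130,::-1],None,fx=3,fy=3) for n,y,x in (("top",150,240),("side",80,220))]
cv2.imwrite("pics/c1.png",np.hstack(a))
E
```

```text
clock: 3.48
position: [0.4851, -0.2097, 0.2001]
ee_rot: [0.982, 0.191, -0.001, -0.001]
ft_force: [1.2, -0.0, 1.1]
grip_width: 0.001
grasp_force: 0.0
```

View pics/c1.png

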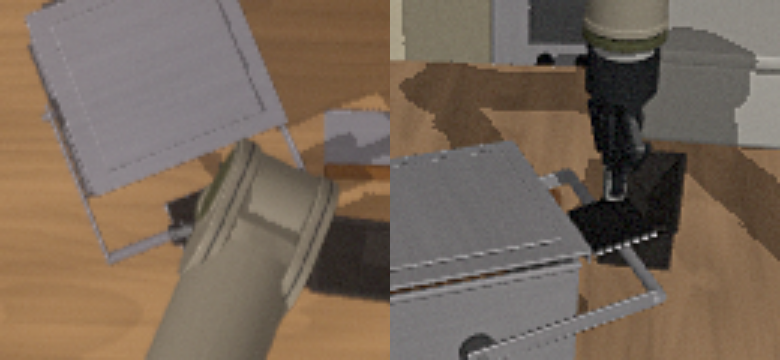

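The crop shows the shut fingertips at about (615,195), just above the middle of the pad. The hand is clear of the lid and the tin.

```bash
python3 -m crank '[[[0,0,0,-1,0,0,0],[0,0,0,-1,0,0,0],[0,0,0,-0.7,0,0,0],[0,0,0,-0.5,0,0,0],[0,-0.1,0,-0.5,0,0,0],[0,-0.1,-0.1,-0.5,0,0,0],[0,-0.1,0,-0.5,0,0,0],[0,-0.1,-0.1,-0.5,0,0,0]]]'; python3 -m crank '[[[0,-0.1,0,-0.5,0,0,0],[0,0,0,-0.5,0,0,0],[0,0,0,-0.5,0,0,0],[0,0,0,-0.5,0,0,0],[0,0,0,-0.5,0,0,0],[0,0,0,-0.5,0,0,0],[0,0,0,-0.5,0,0,0]]]'
```

```text
clock: 4.58
position: [0.482, -0.2125, 0.1499]
ee_rot: [0.982, 0.19, 0.0, -0.0]
ft_force: [-3.0, 4.0, 10.0]
grip_width: 0.003
grasp_force: 5.2
clock: 5.45
position: [0.4801, -0.2131, 0.1143]
ee_rot: [0.982, 0.19, -0.001, -0.0]
ft_force: [-4.9, 0.9, 6.3]
grip_width: -0.001
grasp_force: 3.6
```

```bash
python3 -m crank '[[[0,0,0,-0.4,0,0,0],[0,0,0,-0.4,0,0,0],[0,0,0,-0.4,0,0,0],[0,0,0,-0.1,0,0,0],[0,0,0,0,0,0,0],[0,0,0,0,0,0,0]]]'
python3 - <<'E'
from workcell import eyes
import cv2, numpy as np
from h import *
p,d=eyes.camera("side"); P=cloud("side",d)
cv2.imwrite("pics/c2.png",cv2.resize(p[20:240,150:370,::-1],None,fx=2.5,fy=2.5))
E
```

```text
clock: 6.2
position: [0.4808, -0.213, 0.1026]
ee_rot: [0.982, 0.19, 0.0, -0.0]
ft_force: [-9.0, 4.1, 21.3]
grip_width: -0.003
grasp_force: 11.1
```

View pics/c2.png

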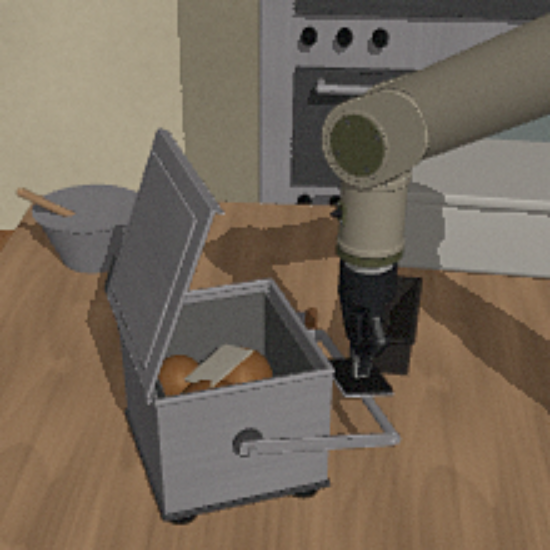

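The lid stands fully open at about (165,260), the fingertips are on the pad at (362,375), and 21 N shows the lever is on its stop. I'll hold it there.

```bash
python3 -m crank '[[[0,0,0,0,0,0,0],[0,0,0,0,0,0,0],[0,0,0,0,0,0,0],[0,0,0,0,0,0,0],[0,0,0,0,0,0,0],[0,0,0,0,0,0,0],[0,0,0,0,0,0,0],[0,0,0,0,0,0,0],[0,0,0,0,0,0,0],[0,0,0,0,0,0,0],[0,0,0,0,0,0,0],[0,0,0,0,0,0,0],[0,0,0,0,0,0,0],[0,0,0,0,0,0,0]]]';python3 -m crank '[[[0,0,0,0,0,0,0],[0,0,0,0,0,0,0],[0,0,0,0,0,0,0],[0,0,0,0,0,0,0],[0,0,0,0,0,0,0],[0,0,0,0,0,0,0],[0,0,0,0,0,0,0],[0,0,0,0,0,0,0],[0,0,0,0,0,0,0],[0,0,0,0,0,0,0],[0,0,0,0,0,0,0]]]'
```

```text
clock: 8.0
position: [0.4808, -0.213, 0.1026]
ee_rot: [0.982, 0.19, 0.0, -0.0]
ft_force: [-9.5, 2.5, 21.2]
grip_width: 0.001
grasp_force: 11.1
clock: 9.38
position: [0.4808, -0.213, 0.1026]
ee_rot: [0.982, 0.19, 0.0, -0.0]
ft_force: [-10.2, 3.5, 21.7]
grip_width: 0.002
grasp_force: 11.1
```

```bash
python3 -m crank '[[[0,0,0,0.4,0,0,0],[0,0,0,0.4,0,0,0],[0,0,0,0.4,0,0,0],[0,0,0,0.4,0,0,0],[0,0,0,0.4,0,0,0],[0,0,0,0.4,0,0,0],[0,0,0,0.4,0,0,0],[0,0,0,0.4,0,0,0],[0,0,0,0.4,0,0,0],[0,0,0,0.4,0,0,0]]]'
```

```text
clock: 10.62
position: [0.4812, -0.2127, 0.1421]
ee_rot: [0.982, 0.19, 0.0, 0.0]
ft_force: [-2.2, 1.9, 9.5]
grip_width: -0.003
grasp_force: 4.5
```

```bash
python3 -m crank '[[[0,0.1,0,0.3,0,0,0],[0,0.1,0,0.3,0,0,0],[0,0.1,0,0.3,0,0,0],[0,0.1,0,0.2,0,0,0],[0,0,0,0.2,0,0,0],[0,0,0,0.2,0,0,0],[0,0,0,0.2,0,0,0],[0,0,0,0.2,0,0,0],[0,0,0,0.2,0,0,0],[0,0,0,0.2,0,0,0],[0,0,0,0.2,0,0,0]]]';python3 -m crank '[[[0,0,0,0.2,0,0,0],[0,0,0,0.2,0,0,0],[0,0,0,0.2,0,0,0],[0,0,0,0.2,0,0,0],[0,0,0,0.2,0,0,0],[0,0,0,0,0,0,0]]]'
```

```text
clock: 12.0
position: [0.4871, -0.2116, 0.1677]
ee_rot: [0.982, 0.191, 0.002, 0.0]
ft_force: [3.5, 4.9, 9.3]
grip_width: -0.0
grasp_force: 5.0
clock: 12.75
position: [0.4848, -0.2129, 0.1764]
ee_rot: [0.982, 0.19, 0.0, 0.0]
ft_force: [0.2, -1.3, 0.1]
grip_width: -0.002
grasp_force: 0.0
```

Contact is gone and the lid should be shut. I'll withdraw upward and check.

```bash
python3 -m crank '[[[0,0,0,0.5,0,0,0],[0,0,0,1,0,0,0],[0,0,0,2,0,0,0],[0,0,0,3,0,0,0],[0,0,0,3,0,0,0],[0,0,0,3,0,0,0],[0,0,0,0,0,0,0],[0,0,0,0,0,0,0],[0,0,0,0,0,0,0]]]'
python3 - <<'E'
from h import *
p,d=eyes.camera("side")
cv2.imwrite("pics/c3.png",p[...,::-1])
P=cloud("side",d); Q=cloud("side",np.load("side0d.npy"))
l=(abs(Q[...,2]-.222)<.012)&(np.hypot(Q[...,0]-.666,Q[...,1]+.139)<.1)
print("lid z before/after",Q[l][:,2].mean(),P[l][:,2].mean())
im=p[...,::-1];m=(im.max(2)<60)&(P[...,2]>.13)&(P[...,2]<.2)&(np.hypot(P[...,0]-.488,P[...,1]+.213)<.06)
print("pad",m.sum(),P[m].mean(0))
E
```

```text
clock: 13.88
position: [0.4844, -0.2126, 0.3007]
ee_rot: [0.982, 0.19, -0.001, -0.0]
ft_force: [-0.4, -0.6, 0.2]
grip_width: -0.001
grasp_force: 0.0
lid z before/after 0.22348503509500195 0.22464182841590552
pad 336 [ 0.48843565 -0.20853002  0.16796398]
```

View pics/c3.png

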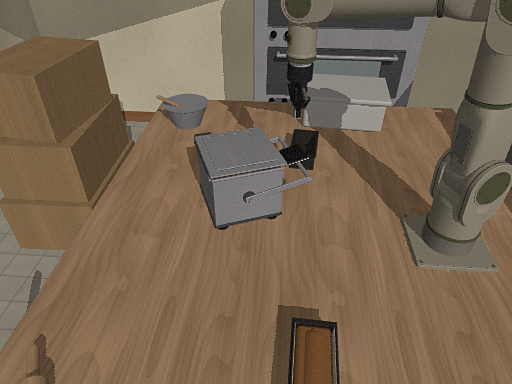

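The lid is shut at about (240,150), the pad is back at rest at (298,155), the tins have not moved, and the hand is clear at (300,100).

```bash
python3 -c "
from workcell import job; print(job.hand_in())"
```

```text
the job is handed in; nothing more can be done
None
```

I pressed the lever pad to its stop and held the bin lid fully open for over three seconds. I then eased it shut under the fingertips, took the hand away, and handed the job in, with lid and pad back at rest and both tins unmoved in the last picture; the scraper was out of that view and I did not recheck it.

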